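# Pull a breaker off its rail, then draw the mounting plate out to the tape and hold it

### The job

Pull the white breaker with the red toggle straight up off the rail of the mounting plate and set it down in the black parts tray without dropping it. Then slide the plate straight out along the wooden riser, past the aluminium-trimmed edge, until the yellow tape line is level with that edge, so that the rail screw the breaker was covering can be undone from below; the heavy transformer then overhangs, so keep hold of the plate and finish while still holding it flat on the riser, without letting it tip. Do not lift the plate off the riser, and leave the other things on the bench alone.

Things in the scene. Friction and masses are not known exactly. Their poses are not given: they have to be found in the camera images.
- riser: Fixed bench riser: a plywood top 300 x 160 mm (x, y) and 18 mm thick on dark steel legs, its top face 100 mm above the table. Origin: centre of its footprint at table level. Its own +x points outward, to the aluminium-trimmed outer short edge, past which the plate is to be drawn.
- riser_edge (a point): Middle of the riser's outer (aluminium-trimmed) edge, at the level of the riser's top face: 150 mm along the riser's +x from its centre, 100 mm above the table. Axes as the riser's.
- plate: Loose grey mounting plate 300 x 110 x 3 mm (x, y, z) flat on the riser, 0.87 kg with the rail and units fixed to it. Origin: centre of its underside; +x points outward. Centre of mass without the breaker: x = +41 mm, so left alone it tips once over 109 mm overhangs. At the start 0 to 50 mm overhangs; with the tape at the edge, 145 mm.
- rail_top (a point): Middle of the steel top-hat rail on the plate, 18 mm above the plate's underside. The rail is 35 mm wide and runs along the plate's x from -140 to 140 mm. Axes as the plate's.
- transformer_top (a point): Top centre of the white and grey transformer fixed on the rail at the plate's outer end: plate x = +108 mm, 76 mm above the plate's underside; 54 mm along the rail, 90 mm across. A slim grey and orange relay module, also fixed, stands at plate x -54 to -36 mm, 80 mm across, its top 63 mm above the underside.
- tape_mark (a point): Middle of the 10 mm wide yellow tape line across the plate (along the plate's y, at x = +5 mm), given at the plate's underside. To be brought over the riser's outer edge. Axes as the plate's.
- terminal_row (a point): In the terminal row (grey and blue terminals between two black end brackets), on its axis, 40 mm above the plate's underside, at plate x = -108 mm. Firm on the rail, a good hold for the plate: 46 mm across the rail (plate's y), 44 mm along it (x), from the rail up to 58 mm above the plate's underside. Free room on both sides.
- breaker: White single-pole breaker, red toggle, 0.11 kg, clipped on the rail between tape and transformer (30 mm gap). 18 mm along the rail (x), 85 mm across (y). Origin: middle of its lowest face, 9 mm above the plate's underside while clipped; z up. Two sprung catches under the rail's brims: a straight pull up of 4 to 7 N frees it within 5 mm, without lifting the plate. It can stand upright.
- breaker_nose (a point): Centre of the breaker's nose, its grip, 59 mm above the breaker's origin. The nose is 45 mm across the rail (y) and 18 mm along it (x), from 47 mm (the shoulders, 85 mm across) to 71 mm above the origin; the red toggle on top, 12 mm wide, reaches 79 mm.
- tray: Fixed black open parts tray 180 x 140 mm (x, y) outside, 35 mm high, walls and floor 3 mm. Origin: centre of its underside. Its +y half holds the amber relay; the -y half is empty.
- relay: Amber plug-in relay 28 x 22 x 36 mm (x, y, z) standing in the tray's +y half. Origin: centre of its underside. Leave alone.
- screwdriver: Screwdriver 190 mm long with a yellow handle, lying on the mat. Leave alone.
- flux_jar: Jar 48 mm across and 60 mm high with a white cap. Origin: centre of its underside. Leave alone.
- solder_spool: Solder spool standing on end, 54 mm across, 50 mm high. Origin: centre of its underside. Leave alone.
- multimeter: Yellow and black multimeter 180 x 85 x 46 mm lying flat. Origin: centre of its underside. Leave alone.
- spare_board: Green circuit board 100 x 75 mm with parts up to 17 mm high. Origin: centre of its underside. Leave alone.
Things that resemble listed ones, but are neither listed nor needed, are in the scene too. There is more than one size of the breaker; the one meant has the size given above.

How it is judged:
By the outcome, as a careful person would: the job done as asked, in the order asked, and still so for the second after the job is handed in, while the arm keeps its last pose, push and grip.
It also fails if it takes over 51 s, if anything falls off the work surface, if the arm or the gripper's body presses on something with over 40 N, if the wrist force passes 120 N, or if a joint passes its speed limit or range.

### The arm

A 7-joint arm with a two-finger parallel gripper is mounted at the origin on the work surface. World frame = base frame: x ahead of the robot, y to its left, z up, the work surface at z = 0. Lengths are in m, angles in rad, forces in N, time in s.
With the tool pointing down it reaches from about 0.4 to 0.875 m from the base axis. Payload 6.5 kg.
Tool frame: the origin (TCP) lies on the mounting face of the last link; the fingertips stand 173 mm ahead of it and the grasp point (between the pads) lies 155 mm ahead of it; z points along the fingers, y is the line along which they close (so a half turn about z gives the same grasp; the last joint's range is limited). The gripper opens to 85 mm and grips with 20 to 120 N. Pads are 22 mm wide; open, the fingers measure 114 mm over their backs; the gripper's body (76 mm by 85 mm) begins 54 mm behind the grasp point. The pads swing forward as they close: fully open they stand 13 mm farther back than shut.
Start: joints at [-1.341, 0.536, -0.004, 1.538, 0.003, 1.067, -0.071], TCP at [0.189, 0.622, 0.405] pointing down, gripper open.
Joint ranges: [-2.7, 2.7], [-0.37, 2.16], [-1.27, 1.26], [0.24, 2.4], [-1.31, 4.45], [0.19, 1.91], [-2.76, 2.76]. Speed limits (rad/s): [2.39, 2.39, 3.14, 3.14, 3.14, 3.14, 3.14].

### API

Orientations are given as a unit quaternion [w, x, y, z].
In Python, from rig import r, optics gives the robot as it stands.
- The arm moves only by the tool jog_arm, never from a script. Its argument "targets" is a list of rows, each an object with "xyz": the shift along the world's x, y, z in m, a list of three; "rotation": the turn, a rotation vector about the world's x, y, z in rad, a list of three; "gripper": the finger opening in m, from 0 to 0.0854. In form: [{"xyz": [x, y, z], "rotation": [wx, wy, wz], "gripper": gripper}, ...]. A call has exactly 10 rows; each row shifts and turns the commanded pose from where the row before left it; what a row does not reach is not made up. A row lasts 1/10 s, in which the tool goes at most 50 mm and 8.59 degrees, less where a joint would pass 70% of its speed; a pose out of reach is approached as far as the arm can. A call with a gripper value outside its range is refused whole. The fingers move at their own pace and stop on an object; "grip_force" is the grip in N (left out, the last holds). Time passes only in rows, so rows that do not move let the fingers close, or fill a call up. It gives the time, the measured TCP pose, the force, the opening and the grip force at its end, in the units of the state.
- r.observe(): the state, without advancing time (a new reading comes with each control period).
- optics.read_camera(name): name is "scene" or "side" or "wrist"; returns a dict with "image" (384x512x3 uint8, red, green, blue), "depth" (384x512 float32, m along the optical axis (not along the pixel's ray), 0 where there is no reading), "mtx" (3x3 intrinsics, pixels), "view" (4x4, takes a point from world to camera coordinates); the wrist camera has in their place "mount" (4x4, takes a point from camera to tool coordinates, whose origin is the TCP and whose axes are the flange's). Camera axes: x right, y down, z forward; pixel columns grow to the right and rows downward; lengths in m; the calibration is good to about 2 mm. A picture is of the moment at which its call begins: read the wrist's pose just before it.
- r.sign_off(): hands the job in; it is judged then, once.
The state is a dict: "time_s": time; "qpos": joint angles; "qd": joint speeds; "joint_efforts": joint torques, N m; "eef_pos": TCP position; "ee_rot": TCP orientation; "force": force on the tool from outside, world axes, zero at the start; "ft_torque": the same for the moment, N m; "finger_gap": finger opening in m; "grip_force": force on a finger pad.
Only numpy, scipy, OpenCV 4.12 (cv2) and the standard library are available. Lean on these libraries where they do the work, as an engineer would, in place of code of your own. Each camera call takes 0.05 s, during which the arm holds its last target. There are 200 camera calls.

## Working session

There is one attempt and no reset: what is moved stays moved. The work goes in short steps, Python scripts to look and compute and a tool call to move; the robot and the scene stay as the last step left them, time stands still between calls to the robot, and variables do not carry over. Pictures are saved under pics/ and viewed, at most 10 in all, crops included, and the job is handed in when it is done.

Besides the shell and the picture viewer there is one more tool, called by a JSON object that holds its "op" and its "data", one argument or row to a line. jog_arm: Moves the arm, as the interface text tells. Its arguments: {"type":"object","properties":{"targets":{"type":"array"},"grip_force":{"type":"number"}},"required":["targets"]}

```bash
mkdir -p pics; ls
python3 - <<'E'
from rig import r, optics
import cv2, numpy as np
o=r.observe(); print(o)
for n in ["scene","side"]:
    c=optics.read_camera(n); cv2.imwrite(f"pics/{n}0.png",c["image"][:,:,::-1]); np.savez(f"{n}0.npz",**c)
    print(n,c["mtx"].tolist(),np.round(c["view"],3).tolist())
E
```

```text
pics
{'time_s': 0.0, 'qpos': array([-1.34119135,  0.53717902, -0.00444581,  1.53887946,  0.0026174 ,
        1.06731917, -0.07121309]), 'qd': array([-0.00111169, -0.00029115, -0.00104579, -0.00074135,  0.00036633,
        0.00041613,  0.00183081]), 'joint_efforts': array([-6.32333285e-04, -5.83410501e+01,  1.04837526e+00, -2.59105146e+01,
        1.23294609e-02,  9.69525048e-03,  9.36094295e-06]), 'eef_pos': array([0.18937877, 0.62144789, 0.40380197]), 'ee_rot': array([-6.04576977e-05,  1.47327461e-01,  9.89087371e-01, -8.87588422e-04]), 'force': array([-0.07498757, -0.29413407, -0.90003897]), 'ft_torque': array([-0.02031411,  0.01349215,  0.00899314]), 'grip_force': 0.0, 'finger_gap': 0.08545689553494733}
scene [[347.73105511586044, 0.0, 255.60115340997942], [0.0, 347.73105511586044, 195.38313882605576], [0.0, 0.0, 1.0]] [[-0.849, 0.528, -0.007, 0.515], [0.411, 0.652, -0.637, -0.117], [-0.332, -0.544, -0.771, 1.045], [0.0, 0.0, 0.0, 1.0]]
side [[373.9928274210753, 0.0, 256.10028539596306], [0.0, 373.9928274210753, 188.31268699113235], [0.0, 0.0, 1.0]] [[0.98, -0.197, 0.004, -0.589], [-0.144, -0.733, -0.665, 0.105], [0.134, 0.652, -0.747, 1.146], [0.0, 0.0, 0.0, 1.0]]
```

View pics/scene0.png

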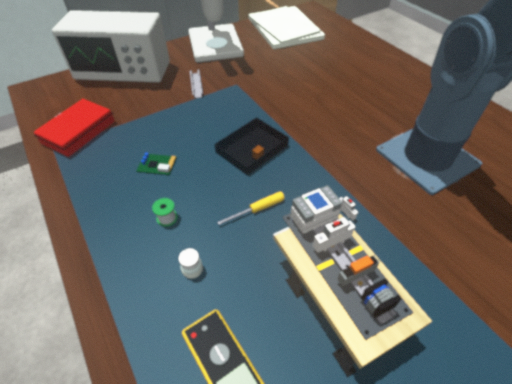

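View pics/side0.png

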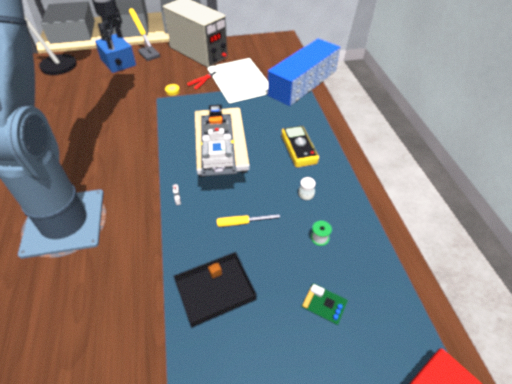

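Scene view: the riser is around (350,280) with the transformer at (318,205), the breaker on the rail around (334,232), a loose white item around (348,207), and the tray at (252,145). The side view shows the riser at (220,140), the loose small item at (176,194) and the tray at (215,288). I'll enlarge the riser area to confirm the candidates.

```bash
cat > h.py <<'E'
import numpy as np, cv2
def load(n):
    return dict(np.load(n+".npz"))
def cloud(c):
    K=c["mtx"]; d=c["depth"].astype(float); v,u=np.mgrid[:d.shape[0],:d.shape[1]]
    P=np.stack([(u-K[0,2])/K[0,0]*d,(v-K[1,2])/K[1,1]*d,d],-1)
    T=np.linalg.inv(c["view"]); return P@T[:3,:3].T+T[:3,3]
def ray(c,u,v,z):
    K=c["mtx"]; T=np.linalg.inv(c["view"]); w=T[:3,:3]@np.array([(u-K[0,2])/K[0,0],(v-K[1,2])/K[1,1],1])
    return T[:3,3]+w*(z-T[2,3])/w[2]
def proj(c,p):
    q=c["view"][:3,:3]@np.asarray(p)+c["view"][:3,3]; q=c["mtx"]@q; return q[:2]/q[2]
E
python3 - <<'E'
from h import *
a=load("scene0"); b=load("side0")
A=cv2.resize(a["image"][175:370,265:440],None,fx=2.9,fy=2.9,interpolation=cv2.INTER_CUBIC)
B=cv2.resize(b["image"][95:210,165:255],None,fx=4.9,fy=4.9,interpolation=cv2.INTER_CUBIC)
cv2.imwrite("pics/cropA.png",A[:,:,::-1]);cv2.imwrite("pics/cropB.png",B[:,:,::-1])
for n,c in (("scene",a),("side",b)):
    W=cloud(c)
    for u,v in {"scene":[(318,200),(334,228),(334,238),(348,207),(252,150),(258,150),(356,335),(430,322),(275,235)],"side":[(217,147),(218,133),(176,194),(215,270),(215,290),(198,174),(247,171),(196,112)]}[n]:
        print(n,u,v,W[v,u].round(3))
    # tray: dark pixels height
    for s in ["riser"]:
        m=(abs(W[...,2]-.1)<.004)&(c["depth"]>0)&(c["image"][...,0]>c["image"][...,2]+25.)
        p=W[m]; print("riser wood n",m.sum(),p.mean(0))
        k,l,st,_=cv2.connectedComponentsWithStats(m.astype(np.uint8)); print(st[st[:,4]>60].tolist())
E
```

```text
scene 318 200 [0.489 0.057 0.175]
scene 334 228 [0.508 0.129 0.178]
scene 334 238 [0.505 0.134 0.146]
scene 348 207 [0.355 0.038 0.038]
scene 252 150 [ 0.45  -0.271  0.038]
scene 258 150 [ 0.436 -0.261  0.038]
scene 356 335 [0.578 0.293 0.1  ]
scene 430 322 [0.445 0.346 0.094]
scene 275 235 [0.581 0.041 0.099]
riser wood n 4878 [0.53971409 0.23481159 0.09907418]
[[0, 0, 512, 384, 191730], [275, 228, 157, 138, 4863]]
side 217 147 [0.492 0.052 0.178]
side 218 133 [0.503 0.119 0.176]
side 176 194 [0.347 0.013 0.041]
side 215 270 [ 0.434 -0.275  0.039]
side 215 290 [ 0.426 -0.314  0.004]
side 198 174 [0.424 0.047 0.082]
side 247 171 [0.589 0.103 0.006]
side 196 112 [0.447 0.342 0.099]
riser wood n 566 [0.49524082 0.2215428  0.10108306]
[[0, 0, 512, 384, 196042], [223, 109, 16, 56, 148], [238, 108, 11, 56, 104], [196, 111, 13, 58, 296]]
```

View pics/cropA.png

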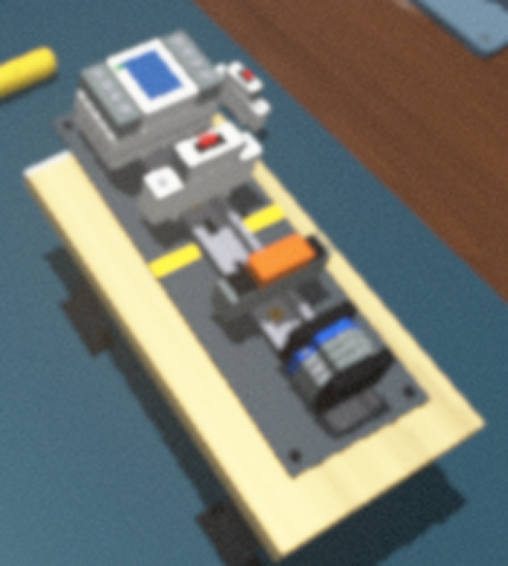

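View pics/cropB.png

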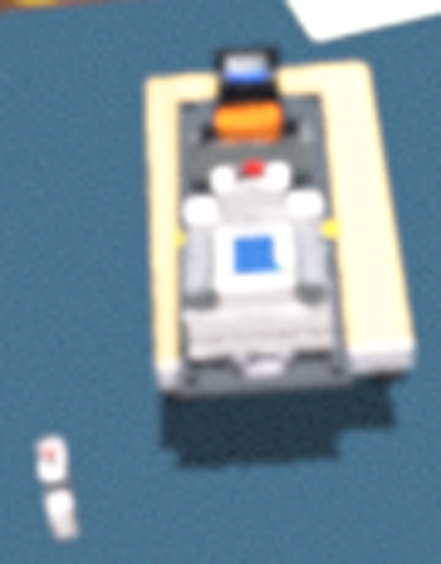

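Two breakers have red toggles. One is clipped on the rail at scene (334,228), with the full-size shape and sitting between the tape and transformer. The other is a small loose one on the mat at scene (348,207) / side (176,194). The clipped one fits the description. Next I'll measure the riser, plate, breaker and tray.

Run:
```python
from h import *
def rect(p,tag):
    (c,s,a)=cv2.minAreaRect((p[:,:2]*1000).astype(np.float32)); print(tag,"c",np.round(c,1),"size",np.round(s,1),"ang",round(a,2),"n",len(p),"z",np.median(p[:,2]).round(4))
def big(m):
    k,l,st,_=cv2.connectedComponentsWithStats(m.astype(np.uint8)); return l==1+np.argmax(st[1:,4])
for n in ("scene0","side0"):
    c=load(n); W=cloud(c); hsv=cv2.cvtColor(c["image"],cv2.COLOR_RGB2HSV).astype(int); H,S,V=hsv[...,0],hsv[...,1],hsv[...,2]
    x,y,z=W[...,0],W[...,1],W[...,2]; ok=c["depth"]>0
    reg=(x>.36)&(x<.66)&(y>-.02)&(y<.42)&ok
    rect(W[big(reg&(abs(z-.1)<.008))],n+" riser+plate")
    wood=reg&(abs(z-.1)<.006)&(((H>12)&(H<35)&(S>40)&(V>120)))
    rect(W[big(wood)],n+" wood")
    tape=reg&(abs(z-.103)<.012)&(H>18)&(H<32)&(S>150)&(V>120)
    k,l,st,ce=cv2.connectedComponentsWithStats(tape.astype(np.uint8))
    for i in range(1,k):
        if st[i,4]>=5: print(n,"tape",ce[i].round(1),st[i,4],ray(c,*ce[i],.103).round(4))
    red=reg&(z>.15)&((H<8)|(H>172))&(S>120)&(V>90)
    v,u=np.nonzero(red)
    if len(u): print(n,"red",u.mean(),v.mean(),len(u),np.median(W[red],0).round(4),"ray z=.187",ray(c,u.mean(),v.mean(),.187).round(4))
    nose=reg&(abs(z-.18)<.006)&(S<60)&(V>140)&(y>.09)&(y<.17); 
    if nose.sum()>5: rect(W[nose],n+" nose top")
    sh=reg&(abs(z-.156)<.005)&(y>.09)&(y<.17); 
    if sh.sum()>5: rect(W[sh],n+" shoulders")
    tr=reg&(z>.165)&(z<.19)&(y<.10); rect(W[big(tr)],n+" transf top")
    blue=reg&(z>.14)&(H>100)&(H<130)&(S>120)&(V>90)&(y<.1); rect(W[blue],n+" blue label")
    t=ok&(x>.3)&(x<.62)&(y<-.12)&(y>-.5)&(abs(z-.035)<.009)&(V<70); rect(W[big(t)],n+" tray rim")
    rel=ok&(x>.3)&(x<.62)&(y<-.12)&(y>-.5)&(H>5)&(H<20)&(S>150)&(V>100)&(z>.015); 
    if rel.sum(): rect(W[rel],n+" relay")
    ter=reg&(z>.13)&(y>.22); rect(W[big(ter)],n+" terminal/relaymod"); 
    ter=reg&(z>.145)&(z<.168)&(y>.25); rect(W[big(ter)],n+" terminal top")
    om=reg&(z>.14)&(H>5)&(H<18)&(S>160)&(V>120); rect(W[big(om)],n+" orange")
```

```text
scene0 riser+plate c [512.5 177. ] size [329.2 162.4] ang 86.07 n 8019 z 0.0999
scene0 wood c [513.6 193.5] size [296.1 162.3] ang 86.06 n 4947 z 0.0989
scene0 tape [355.6 249.6] 54 [0.4612 0.1625 0.103 ]
scene0 tape [324.9 264.4] 74 [0.5371 0.1553 0.103 ]
scene0 red 336.2631578947368 223.31578947368422 19 [0.5019 0.1269 0.1863] ray z=.187 [0.5022 0.1273 0.187 ]
scene0 nose top c [497.8 126.2] size [18.2 46.6] ang 84.34 n 165 z 0.1786
scene0 shoulders c [498.5 126.4] size [18.5 85.7] ang 84.35 n 186 z 0.1547
scene0 transf top c [491.   56.7] size [54.9 89.5] ang 84.05 n 974 z 0.1744
scene0 blue label c [490.2  56. ] size [33.4 23.3] ang 85.11 n 141 z 0.1749
scene0 tray rim c [ 427.2 -311.1] size [181.8 142.9] ang 13.71 n 355 z 0.0308
scene0 relay c [ 434.1 -265. ] size [28.8 20.9] ang 16.44 n 51 z 0.0376
scene0 terminal/relaymod c [511.8 271.5] size [44.9 47.8] ang 85.17 n 806 z 0.1556
scene0 terminal top c [512.2 271.8] size [44.6 47.8] ang 86.58 n 572 z 0.1563
scene0 orange c [502.4 210.1] size [17.3 48.1] ang 83.89 n 213 z 0.1618
side0 riser+plate c [513.8 176.8] size [334.4 161.2] ang 86.05 n 1639 z 0.1021
side0 wood c [456. 200.] size [295.8  43.3] ang 84.96 n 235 z 0.1014
side0 red 216.0 129.5 6 [0.4982 0.1205 0.1888] ray z=.187 [0.4984 0.123  0.187 ]
side0 nose top c [497.7 121. ] size [20.3 44.5] ang 86.49 n 75 z 0.1804
side0 shoulders c [499.1 122.4] size [19.1 82. ] ang 82.98 n 93 z 0.1564
side0 transf top c [492.6  53.2] size [57.7 85.7] ang 83.33 n 415 z 0.1764
side0 blue label c [490.4  55.9] size [26.5 20.8] ang 83.97 n 44 z 0.1771
side0 tray rim c [ 439.9 -373.5] size [175.9  21.3] ang 12.39 n 196 z 0.0332
side0 relay c [ 431.6 -261.5] size [28.4 37.7] ang 16.15 n 137 z 0.0376
side0 terminal/relaymod c [512.3 267.8] size [49.5 45. ] ang 83.03 n 172 z 0.1565
side0 terminal top c [510.8 268.7] size [44.2 44.4] ang 77.79 n 98 z 0.1581
side0 orange c [513.5 211.1] size [56.9 35.4] ang 33.78 n 38 z 0.1601
```

{"op": "jog_arm", "data": {
  "targets": [
    {"xyz":[0.021,-0.033,0.002],"rotation":[0,0,-0.092],"gripper":0.085},
    {"xyz":[0.021,-0.033,0.002],"rotation":[0,0,-0.092],"gripper":0.085},
    {"xyz":[0.021,-0.033,0.002],"rotation":[0,0,-0.092],"gripper":0.085},
    {"xyz":[0.021,-0.033,0.002],"rotation":[0,0,-0.092],"gripper":0.085},
    {"xyz":[0.021,-0.033,0.002],"rotation":[0,0,-0.092],"gripper":0.085},
    {"xyz":[0.021,-0.033,0.002],"rotation":[0,0,-0.092],"gripper":0.085},
    {"xyz":[0.021,-0.033,0.002],"rotation":[0,0,-0.092],"gripper":0.085},
    {"xyz":[0.021,-0.033,0.002],"rotation":[0,0,-0.092],"gripper":0.085},
    {"xyz":[0.021,-0.033,0.002],"rotation":[0,0,-0.092],"gripper":0.085},
    {"xyz":[0.021,-0.033,0.002],"rotation":[0,0,-0.092],"gripper":0.085}
  ]
}}

```text
time_s: 1.1
eef_pos: [0.3999, 0.2902, 0.4246]
ee_rot: [-0.0, 0.573, 0.82, -0.0]
force: [0.1, 0.2, 0.2]
finger_gap: 0.0847
grip_force: 0.0
```

{"op": "jog_arm", "data": {
  "targets": [
    {"xyz":[0.016,-0.028,0],"rotation":[0,0,-0.075],"gripper":0.085},
    {"xyz":[0.016,-0.028,0],"rotation":[0,0,-0.075],"gripper":0.085},
    {"xyz":[0.016,-0.028,0],"rotation":[0,0,-0.075],"gripper":0.085},
    {"xyz":[0.016,-0.028,0],"rotation":[0,0,-0.075],"gripper":0.085},
    {"xyz":[0.016,-0.028,0],"rotation":[0,0,-0.075],"gripper":0.085},
    {"xyz":[0.016,-0.024,0],"rotation":[0,0,-0.074],"gripper":0.085},
    {"xyz":[0,0,0],"rotation":[0,0,0],"gripper":0.085},
    {"xyz":[0,0,0],"rotation":[0,0,0],"gripper":0.085},
    {"xyz":[0,0,0],"rotation":[0,0,0],"gripper":0.085},
    {"xyz":[0,0,0],"rotation":[0,0,0],"gripper":0.085}
  ]
}}

```text
time_s: 2.1
eef_pos: [0.4949, 0.1289, 0.4246]
ee_rot: [-0.0, 0.739, 0.674, -0.0]
force: [0.4, 1.1, -1.1]
finger_gap: 0.085
grip_force: 0.0
```

```bash
cat >> h.py <<'E'
def wrist(tag):
    from rig import r, optics
    from scipy.spatial.transform import Rotation as R
    o=r.observe(); c=optics.read_camera("wrist"); q=o["ee_rot"]
    T=np.eye(4); T[:3,:3]=R.from_quat(np.r_[q[1:],q[0]]).as_matrix(); T[:3,3]=o["eef_pos"]
    c["view"]=np.linalg.inv(T@c["mount"]); cv2.imwrite(f"pics/{tag}.png",c["image"][:,:,::-1]); np.savez(tag+".npz",**c)
    return o,c
def rect(p,tag):
    (c,s,a)=cv2.minAreaRect((p[:,:2]*1000).astype(np.float32)); print(tag,"c",np.round(c,1),"size",np.round(s,1),"ang",round(a,2),"n",len(p),"z",np.median(p[:,2]).round(4))
def big(m):
    k,l,st,_=cv2.connectedComponentsWithStats(m.astype(np.uint8)); return l==1+np.argmax(st[1:,4])
E
python3 - <<'E'
from h import *
o,c=wrist("w1"); print(o["time_s"],o["eef_pos"],o["ee_rot"],o["qpos"],o["force"])
W=cloud(c); x,y,z=W[...,0],W[...,1],W[...,2]; hsv=cv2.cvtColor(c["image"],cv2.COLOR_RGB2HSV).astype(int); H,S,V=hsv[...,0],hsv[...,1],hsv[...,2]
near=(abs(x-.498)<.06)&(abs(y-.124)<.03)&(c["depth"]>0)
for t,m in (("nose",near&(z>.172)&(z<.184)),("body",near&(z>.148)&(z<.19)),("red",near&(z>.15)&((H<8)|(H>172))&(S>120))):
    print(t,m.sum()); m.sum()>5 and rect(W[big(m)],t)
E
```

```text
2.1 [0.49493819 0.12892109 0.42455076] [-3.18036334e-04  7.38696490e-01  6.74038117e-01 -1.06173405e-04] [-0.7358538   0.29382981  0.47819994  1.9020602  -0.16135626  0.98360807
 -0.27679559] [ 0.37414733  1.10305746 -1.12537248]
nose 1561
nose c [496.1 125.2] size [18.7 46.5] ang 84.56 n 1561 z 0.1798
body 3388
body c [496.1 125.2] size [18.8 85. ] ang 84.46 n 3388 z 0.1736
red 189
red c [499.6 125.1] size [ 7.  12.5] ang 80.39 n 186 z 0.1875
```

View pics/w1.png

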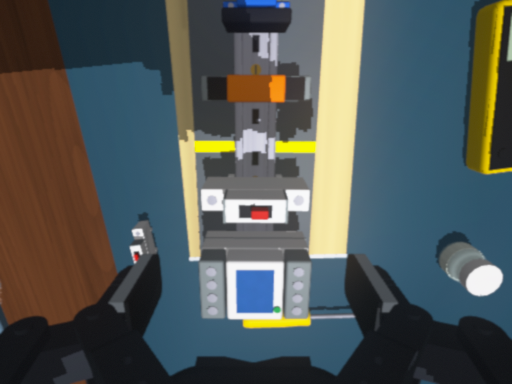

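Wrist view: the nose of the clipped breaker is at (255,210), in line with the rail. The small loose look-alike is at (140,245) on the mat. The measured nose is 46 x 18 mm and the shoulders 85 mm, which matches the description, so I'll go down to it.

{"op": "jog_arm", "data": {
  "targets": [
    {"xyz":[0.001,-0.004,-0.012],"rotation":[0,0,-0.004],"gripper":0.08},
    {"xyz":[0,0,-0.015],"rotation":[0,0,0],"gripper":0.08},
    {"xyz":[0,0,-0.015],"rotation":[0,0,0],"gripper":0.08},
    {"xyz":[0,0,-0.015],"rotation":[0,0,0],"gripper":0.08},
    {"xyz":[0,0,-0.015],"rotation":[0,0,0],"gripper":0.075},
    {"xyz":[0,0,-0.012],"rotation":[0,0,0],"gripper":0.07},
    {"xyz":[0,0,-0.006],"rotation":[0,0,0],"gripper":0.065},
    {"xyz":[0,0,-0.004],"rotation":[0,0,0],"gripper":0.06},
    {"xyz":[0,0,0],"rotation":[0,0,0],"gripper":0.06},
    {"xyz":[0,0,0],"rotation":[0,0,0],"gripper":0.06}
  ],
  "grip_force": 30
}}

```text
time_s: 3.15
eef_pos: [0.4967, 0.1238, 0.3311]
ee_rot: [0.0, 0.741, 0.672, 0.0]
force: [1.2, -0.3, 0.1]
finger_gap: 0.0601
grip_force: 0.0
```

Run:
```python
from h import *
o,c=wrist("w2"); print(o["time_s"],o["eef_pos"],o["force"],o["finger_gap"])
W=cloud(c); x,y,z=W[...,0],W[...,1],W[...,2]
near=(abs(x-.496)<.06)&(abs(y-.125)<.03)&(c["depth"]>0)
for a,b in ((.174,.184),(.184,.192)):
    m=near&(z>a)&(z<b); m.sum()>5 and rect(W[big(m)],str(a))
```

```text
3.15 [0.49669409 0.12378337 0.33109963] [ 1.20396121 -0.31313311  0.08868891] 0.06008692241609658
0.174 c [496.2 125.5] size [19.1 46.6] ang 84.71 n 3982 z 0.1798
0.184 c [465.8 128.4] size [14.5 22.8] ang 32.44 n 551 z 0.1882
```

View pics/w2.png

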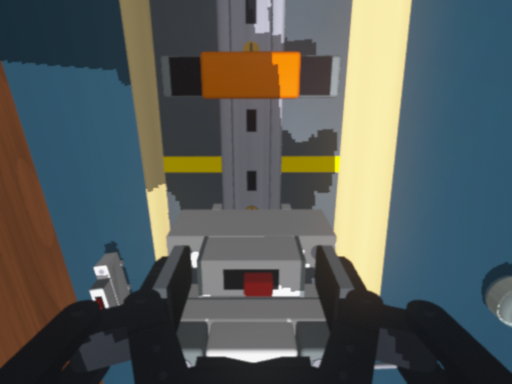

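The fingers straddle the nose at (250,275). I'll fine-tune the position and close.

{"op": "jog_arm", "data": {
  "targets": [
    {"xyz":[0,0.0015,-0.003],"rotation":[0,0,0],"gripper":0.055},
    {"xyz":[0,0,0],"rotation":[0,0,0],"gripper":0.05},
    {"xyz":[0,0,0],"rotation":[0,0,0],"gripper":0.04},
    {"xyz":[0,0,0],"rotation":[0,0,0],"gripper":0.03},
    {"xyz":[0,0,0],"rotation":[0,0,0],"gripper":0.03},
    {"xyz":[0,0,0],"rotation":[0,0,0],"gripper":0.03},
    {"xyz":[0,0,0],"rotation":[0,0,0],"gripper":0.03},
    {"xyz":[0,0,0],"rotation":[0,0,0],"gripper":0.03},
    {"xyz":[0,0,0],"rotation":[0,0,0],"gripper":0.03},
    {"xyz":[0,0,0],"rotation":[0,0,0],"gripper":0.03}
  ],
  "grip_force": 40
}}

```text
time_s: 4.2
eef_pos: [0.4965, 0.1254, 0.3278]
ee_rot: [-0.0, 0.741, 0.672, 0.0]
force: [-1.5, 0.7, 5.3]
finger_gap: 0.0444
grip_force: 40.7
```

Gripped. Now pulling straight up, slowly at first.

{"op": "jog_arm", "data": {
  "targets": [
    {"xyz":[0,0,0.001],"rotation":[0,0,0],"gripper":0.03},
    {"xyz":[0,0,0.001],"rotation":[0,0,0],"gripper":0.03},
    {"xyz":[0,0,0.001],"rotation":[0,0,0],"gripper":0.03},
    {"xyz":[0,0,0.001],"rotation":[0,0,0],"gripper":0.03},
    {"xyz":[0,0,0.002],"rotation":[0,0,0],"gripper":0.03},
    {"xyz":[0,0,0.002],"rotation":[0,0,0],"gripper":0.03},
    {"xyz":[0,0,0.003],"rotation":[0,0,0],"gripper":0.03},
    {"xyz":[0,0,0.004],"rotation":[0,0,0],"gripper":0.03},
    {"xyz":[0,0,0.005],"rotation":[0,0,0],"gripper":0.03},
    {"xyz":[0,0,0.01],"rotation":[0,0,0],"gripper":0.03}
  ]
}}

```text
time_s: 5.2
eef_pos: [0.4963, 0.1252, 0.358]
ee_rot: [-0.0, 0.741, 0.672, -0.0]
force: [-0.3, 0.2, -2.7]
finger_gap: 0.0444
grip_force: 42.1
```

{"op": "jog_arm", "data": {
  "targets": [
    {"xyz":[0,0,0.01],"rotation":[0,0,0],"gripper":0.03},
    {"xyz":[0,0,0.015],"rotation":[0,0,0],"gripper":0.03},
    {"xyz":[0,0,0.015],"rotation":[0,0,0],"gripper":0.03},
    {"xyz":[0,0,0.015],"rotation":[0,0,0],"gripper":0.03},
    {"xyz":[0,0,0.015],"rotation":[0,0,0],"gripper":0.03},
    {"xyz":[0,0,0.015],"rotation":[0,0,0],"gripper":0.03},
    {"xyz":[0,0,0.01],"rotation":[0,0,0],"gripper":0.03},
    {"xyz":[0,0,0.005],"rotation":[0,0,0],"gripper":0.03},
    {"xyz":[0,0,0],"rotation":[0,0,0],"gripper":0.03},
    {"xyz":[0,0,0],"rotation":[0,0,0],"gripper":0.03}
  ]
}}

```text
time_s: 6.2
eef_pos: [0.4962, 0.1253, 0.4572]
ee_rot: [-0.0, 0.741, 0.672, -0.0]
force: [-0.8, -0.2, -1.2]
finger_gap: 0.0442
grip_force: 42.1
```

Run:
```python
from h import *
o,c=wrist("w3"); print(o["time_s"],o["eef_pos"],o["force"],o["finger_gap"],o["grip_force"],o["qpos"])
from rig import optics
s=optics.read_camera("scene"); np.savez("scene1.npz",**s)
A=cv2.resize(s["image"][100:370,200:440],None,fx=1.6,fy=1.6,interpolation=cv2.INTER_CUBIC)
cv2.imwrite("pics/w3x.png",np.hstack([A,cv2.resize(c["image"],(400,432))])[:,:,::-1])
W=cloud(s);I=s["image"];hsv=cv2.cvtColor(I,cv2.COLOR_RGB2HSV).astype(int);H,S,V=hsv[...,0],hsv[...,1],hsv[...,2]
x,y,z=W[...,0],W[...,1],W[...,2]
tape=(x>.36)&(x<.66)&(y>0)&(y<.4)&(abs(z-.103)<.012)&(H>18)&(H<32)&(S>150)&(V>120)
k,l,st,ce=cv2.connectedComponentsWithStats(tape.astype(np.uint8))
for i in range(1,k):
    if st[i,4]>=5: print("tape",ce[i].round(1),st[i,4],ray(s,*ce[i],.103).round(4))
# tray: interior floor and rim from scene
t=(s["depth"]>0)&(x>.3)&(x<.62)&(y<-.12)&(y>-.5)&(z>.028)&(z<.045)&(V<90); rect(W[big(t)],"rim")
```

```text
6.2 [0.4962487  0.1252859  0.45723589] [-0.8312618  -0.24771248 -1.24417366] 0.0442082811024744 42.11533606052399 [-0.74635493  0.25587856  0.49395989  1.86316929 -0.13812951  1.05696504
 -0.29560398]
tape [355.8 249.8] 48 [0.4611 0.1631 0.103 ]
tape [324.9 264.4] 72 [0.5372 0.1554 0.103 ]
rim c [ 426.7 -311.4] size [182.  142.9] ang 13.42 n 312 z 0.0319
```

View pics/w3x.png

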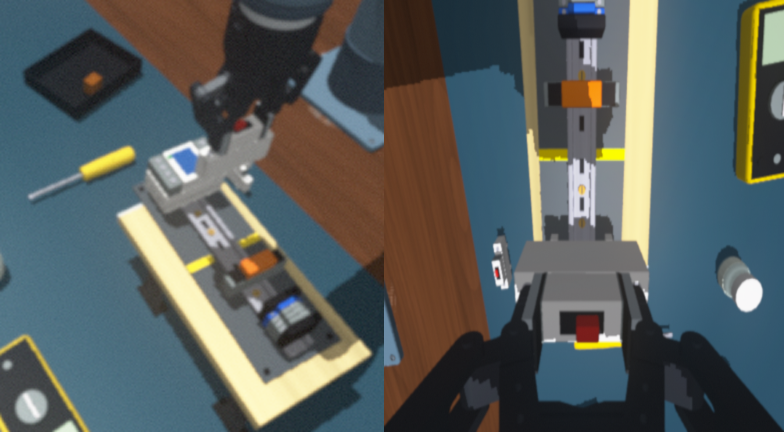

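The breaker is in the gripper with the plate unmoved (the tape is where it was). Carrying it to the tray's empty half, target (0.435, -0.343), long side along the tray's x.

{"op": "jog_arm", "data": {
  "targets": [
    {"xyz":[-0.001,-0.01,0],"rotation":[0,0,0.025],"gripper":0.03},
    {"xyz":[-0.003,-0.02,0],"rotation":[0,0,0.025],"gripper":0.03},
    {"xyz":[-0.004,-0.03,0],"rotation":[0,0,0.025],"gripper":0.03},
    {"xyz":[-0.005,-0.04,0],"rotation":[0,0,0.025],"gripper":0.03},
    {"xyz":[-0.005,-0.04,0],"rotation":[0,0,0.025],"gripper":0.03},
    {"xyz":[-0.005,-0.04,0],"rotation":[0,0,0.025],"gripper":0.03},
    {"xyz":[-0.005,-0.04,0],"rotation":[0,0,0.025],"gripper":0.03},
    {"xyz":[-0.005,-0.04,0],"rotation":[0,0,0.025],"gripper":0.03},
    {"xyz":[-0.005,-0.04,0],"rotation":[0,0,0.025],"gripper":0.03},
    {"xyz":[-0.005,-0.04,0],"rotation":[0,0,0.025],"gripper":0.03}
  ]
}}

```text
time_s: 7.3
eef_pos: [0.4529, -0.2162, 0.4573]
ee_rot: [-0.0, 0.651, 0.759, -0.0]
force: [1.1, 0.5, -1.0]
finger_gap: 0.044
grip_force: 42.1
```

{"op": "jog_arm", "data": {
  "targets": [
    {"xyz":[-0.005,-0.04,0],"rotation":[0,0,0.021],"gripper":0.03},
    {"xyz":[-0.005,-0.04,0],"rotation":[0,0,0.021],"gripper":0.03},
    {"xyz":[-0.005,-0.03,0],"rotation":[0,0,0.021],"gripper":0.03},
    {"xyz":[-0.003,-0.018,-0.01],"rotation":[0,0,0.02],"gripper":0.03},
    {"xyz":[0,0,-0.03],"rotation":[0,0,0],"gripper":0.03},
    {"xyz":[0,0,-0.03],"rotation":[0,0,0],"gripper":0.03},
    {"xyz":[0,0,-0.03],"rotation":[0,0,0],"gripper":0.03},
    {"xyz":[0,0,-0.03],"rotation":[0,0,0],"gripper":0.03},
    {"xyz":[0,0,-0.02],"rotation":[0,0,0],"gripper":0.03},
    {"xyz":[0,0,0],"rotation":[0,0,0],"gripper":0.03}
  ]
}}

```text
time_s: 8.3
eef_pos: [0.4345, -0.3417, 0.3047]
ee_rot: [-0.003, 0.619, 0.785, -0.0]
force: [-0.5, 0.7, -0.5]
finger_gap: 0.0441
grip_force: 42.0
```

Run:
```python
from h import *
o,c=wrist("w4"); print(o["time_s"],o["eef_pos"],o["ee_rot"],o["force"],o["finger_gap"],o["grip_force"],o["qpos"])
from rig import optics
s=optics.read_camera("side"); np.savez("side1.npz",**s)
A=cv2.resize(s["image"][200:360,140:300],None,fx=2.5,fy=2.5,interpolation=cv2.INTER_CUBIC)
cv2.imwrite("pics/w4x.png",np.hstack([A,cv2.resize(c["image"],(400,400))])[:,:,::-1])
W=cloud(c); z=W[...,2]; m=(c["depth"]>0)&(abs(z-.033)<.006)&(abs(W[...,0]-.43)<.12)&(abs(W[...,1]+.31)<.1)&(c["image"].max(-1)<80)
rect(W[m],"rim")
```

```text
8.3 [ 0.43445308 -0.34170528  0.3046544 ] [-3.12467423e-03  6.19310354e-01  7.85139924e-01 -4.69792942e-04] [-0.47921415  0.6618322  -0.49293231] 0.04413553810729175 42.02475965023041 [ 0.16102689  0.56689252  0.5658082   1.90019223 -0.41232517  0.79857738
  1.18599364]
rim c [ 425.  -312.8] size [176.7 137.7] ang 13.46 n 2929 z 0.0335
```

View pics/w4x.png

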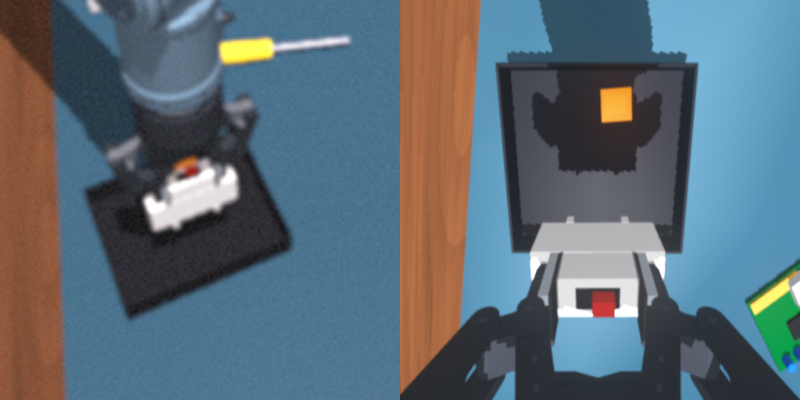

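The breaker is aligned with the tray's empty half, and the relay at (617,104) in the right panel is clear. Lowering.

{"op": "jog_arm", "data": {
  "targets": [
    {"xyz":[0,-0.002,-0.012],"rotation":[0,0,0],"gripper":0.03},
    {"xyz":[0,0,-0.015],"rotation":[0,0,0],"gripper":0.03},
    {"xyz":[0,0,-0.015],"rotation":[0,0,0],"gripper":0.03},
    {"xyz":[0,0,-0.015],"rotation":[0,0,0],"gripper":0.03},
    {"xyz":[0,0,-0.01],"rotation":[0,0,0],"gripper":0.03},
    {"xyz":[0,0,-0.006],"rotation":[0,0,0],"gripper":0.03},
    {"xyz":[0,0,-0.003],"rotation":[0,0,0],"gripper":0.03},
    {"xyz":[0,0,-0.002],"rotation":[0,0,0],"gripper":0.03},
    {"xyz":[0,0,0],"rotation":[0,0,0],"gripper":0.03},
    {"xyz":[0,0,0],"rotation":[0,0,0],"gripper":0.03}
  ]
}}

```text
time_s: 9.4
eef_pos: [0.4356, -0.3449, 0.2301]
ee_rot: [0.0, 0.619, 0.785, 0.0]
force: [-0.7, 0.6, -1.2]
finger_gap: 0.0441
grip_force: 42.1
```

{"op": "jog_arm", "data": {
  "targets": [
    {"xyz":[0,0,-0.002],"rotation":[0,0,0],"gripper":0.03},
    {"xyz":[0,0,-0.001],"rotation":[0,0,0],"gripper":0.03},
    {"xyz":[0,0,-0.001],"rotation":[0,0,0],"gripper":0.03},
    {"xyz":[0,0,-0.001],"rotation":[0,0,0],"gripper":0.03},
    {"xyz":[0,0,-0.001],"rotation":[0,0,0],"gripper":0.03},
    {"xyz":[0,0,-0.001],"rotation":[0,0,0],"gripper":0.03},
    {"xyz":[0,0,-0.0005],"rotation":[0,0,0],"gripper":0.03},
    {"xyz":[0,0,-0.0005],"rotation":[0,0,0],"gripper":0.03},
    {"xyz":[0,0,0],"rotation":[0,0,0],"gripper":0.03},
    {"xyz":[0,0,0],"rotation":[0,0,0],"gripper":0.03}
  ]
}}

```text
time_s: 10.4
eef_pos: [0.4354, -0.3448, 0.2219]
ee_rot: [0.0, 0.619, 0.785, 0.0]
force: [-1.7, 0.6, 4.4]
finger_gap: 0.0444
grip_force: 42.6
```

Contact is felt at the expected height. Releasing and backing straight up.

{"op": "jog_arm", "data": {
  "targets": [
    {"xyz":[0,0,0],"rotation":[0,0,0],"gripper":0.046},
    {"xyz":[0,0,0],"rotation":[0,0,0],"gripper":0.048},
    {"xyz":[0,0,0],"rotation":[0,0,0],"gripper":0.052},
    {"xyz":[0,0,0],"rotation":[0,0,0],"gripper":0.058},
    {"xyz":[0,0,0],"rotation":[0,0,0],"gripper":0.064},
    {"xyz":[0,0,0.005],"rotation":[0,0,0],"gripper":0.07},
    {"xyz":[0,0,0.015],"rotation":[0,0,0],"gripper":0.07},
    {"xyz":[0,0,0.03],"rotation":[0,0,0],"gripper":0.075},
    {"xyz":[0,0,0.04],"rotation":[0,0,0],"gripper":0.075},
    {"xyz":[0,0,0.04],"rotation":[0,0,0],"gripper":0.075}
  ]
}}

```text
time_s: 11.4
eef_pos: [0.4351, -0.3448, 0.3541]
ee_rot: [0.0, 0.62, 0.785, -0.0]
force: [0.9, 0.7, 0.1]
finger_gap: 0.0746
grip_force: 0.0
```

Run:
```python
from h import *
o,c=wrist("w5"); print(o["time_s"],o["eef_pos"],o["force"],o["finger_gap"])
W=cloud(c); z=W[...,2]; n=(c["depth"]>0)&(abs(W[...,0]-.435)<.05)&(abs(W[...,1]+.345)<.03)
for a,b in ((.04,.06),(.066,.078)):
    m=n&(z>a)&(z<b); m.sum()>5 and rect(W[big(m)],f"{a}-{b}")
```

```text
11.4 [ 0.43509545 -0.34478227  0.35405074] [0.93284071 0.68838642 0.07611415] 0.0745736667302669
0.04-0.06 c [ 434.9 -345. ] size [85.  18.4] ang 13.43 n 1168 z 0.0498
0.066-0.078 c [ 435. -345.] size [46.4 18.3] ang 13.43 n 1177 z 0.0739
```

The breaker stands upright in the tray (top 74 mm, centre (0.435, -0.345)). Now on to the terminal row.

{"op": "jog_arm", "data": {
  "targets": [
    {"xyz":[0.005,0.02,0.01],"rotation":[0,0,-0.025],"gripper":0.08},
    {"xyz":[0.005,0.03,0.01],"rotation":[0,0,-0.025],"gripper":0.08},
    {"xyz":[0.005,0.04,0.02],"rotation":[0,0,-0.025],"gripper":0.08},
    {"xyz":[0.006,0.05,0.02],"rotation":[0,0,-0.025],"gripper":0.08},
    {"xyz":[0.006,0.05,0.02],"rotation":[0,0,-0.025],"gripper":0.08},
    {"xyz":[0.006,0.05,0],"rotation":[0,0,-0.025],"gripper":0.08},
    {"xyz":[0.006,0.05,0],"rotation":[0,0,-0.025],"gripper":0.08},
    {"xyz":[0.006,0.05,0],"rotation":[0,0,-0.025],"gripper":0.08},
    {"xyz":[0.006,0.05,0],"rotation":[0,0,-0.025],"gripper":0.08},
    {"xyz":[0.006,0.05,0],"rotation":[0,0,-0.025],"gripper":0.08}
  ]
}}

```text
time_s: 12.45
eef_pos: [0.491, 0.0875, 0.4298]
ee_rot: [0.0, 0.713, 0.701, 0.001]
force: [1.1, 0.3, -0.9]
finger_gap: 0.0797
grip_force: 0.0
```

{"op": "jog_arm", "data": {
  "targets": [
    {"xyz":[0.005,0.05,0],"rotation":[0,0,-0.021],"gripper":0.08},
    {"xyz":[0.005,0.05,0],"rotation":[0,0,-0.021],"gripper":0.08},
    {"xyz":[0.005,0.04,0],"rotation":[0,0,-0.021],"gripper":0.08},
    {"xyz":[0.004,0.025,0],"rotation":[0,0,-0.02],"gripper":0.08},
    {"xyz":[0.001,0.01,0],"rotation":[0,0,0],"gripper":0.08},
    {"xyz":[0,0,-0.02],"rotation":[0,0,0],"gripper":0.08},
    {"xyz":[0,0,-0.02],"rotation":[0,0,0],"gripper":0.08},
    {"xyz":[0,0,-0.01],"rotation":[0,0,0],"gripper":0.08},
    {"xyz":[0,0,0],"rotation":[0,0,0],"gripper":0.08},
    {"xyz":[0,0,0],"rotation":[0,0,0],"gripper":0.08}
  ]
}}

```text
time_s: 13.45
eef_pos: [0.5117, 0.2596, 0.3795]
ee_rot: [0.0, 0.741, 0.671, 0.0]
force: [-0.2, -0.4, 1.1]
finger_gap: 0.08
grip_force: 0.0
```

Run:
```python
from h import *
o,c=wrist("w6"); print(o["time_s"],o["eef_pos"],o["ee_rot"],o["force"],o["finger_gap"],o["qpos"].round(2))
W=cloud(c); x,y,z=W[...,0],W[...,1],W[...,2]; n=(c["depth"]>0)&(abs(x-.511)<.06)&(abs(y-.27)<.035)
m=n&(z>.14)&(z<.165); rect(W[big(m)],"terminal")
```

```text
13.45 [0.51166944 0.25956332 0.37945741] [2.07606291e-04 7.41207836e-01 6.71275478e-01 3.64421765e-04] [-0.22907111 -0.42438141  1.13081403] 0.08004447779162918 [-0.94  0.48  0.53  1.79 -0.29  0.95 -0.39]
terminal c [510.2 271. ] size [44.5 46.2] ang 84.17 n 4950 z 0.1574
```

View pics/w6.png

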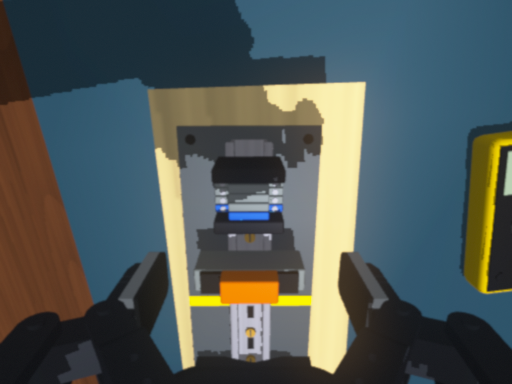

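Wrist view: the terminal row is at (250,195), measured 44.5 x 46 mm, with free room on both sides. Going down and gripping it.

{"op": "jog_arm", "data": {
  "targets": [
    {"xyz":[-0.0015,0.011,-0.005],"rotation":[0,0,0],"gripper":0.08},
    {"xyz":[0,0,-0.015],"rotation":[0,0,0],"gripper":0.08},
    {"xyz":[0,0,-0.015],"rotation":[0,0,0],"gripper":0.08},
    {"xyz":[0,0,-0.015],"rotation":[0,0,0],"gripper":0.08},
    {"xyz":[0,0,-0.015],"rotation":[0,0,0],"gripper":0.08},
    {"xyz":[0,0,-0.012],"rotation":[0,0,0],"gripper":0.07},
    {"xyz":[0,0,-0.006],"rotation":[0,0,0],"gripper":0.065},
    {"xyz":[0,0,-0.003],"rotation":[0,0,0],"gripper":0.06},
    {"xyz":[0,0,0],"rotation":[0,0,0],"gripper":0.06},
    {"xyz":[0,0,0],"rotation":[0,0,0],"gripper":0.06}
  ],
  "grip_force": 60
}}

```text
time_s: 14.5
eef_pos: [0.5101, 0.2713, 0.2931]
ee_rot: [0.0, 0.741, 0.672, 0.0]
force: [-0.6, -0.3, 1.6]
finger_gap: 0.0598
grip_force: 0.0
```

{"op": "jog_arm", "data": {
  "targets": [
    {"xyz":[0,0,0],"rotation":[0,0,0],"gripper":0.055},
    {"xyz":[0,0,0],"rotation":[0,0,0],"gripper":0.05},
    {"xyz":[0,0,0],"rotation":[0,0,0],"gripper":0.045},
    {"xyz":[0,0,0],"rotation":[0,0,0],"gripper":0.035},
    {"xyz":[0,0,0],"rotation":[0,0,0],"gripper":0.03},
    {"xyz":[0,0,0],"rotation":[0,0,0],"gripper":0.03},
    {"xyz":[0,0,0],"rotation":[0,0,0],"gripper":0.03},
    {"xyz":[0,0,0],"rotation":[0,0,0],"gripper":0.03},
    {"xyz":[0,0,0],"rotation":[0,0,0],"gripper":0.03},
    {"xyz":[0,0,0],"rotation":[0,0,0],"gripper":0.03}
  ],
  "grip_force": 60
}}

```text
time_s: 15.5
eef_pos: [0.51, 0.2713, 0.2932]
ee_rot: [0.0, 0.741, 0.672, 0.0]
force: [-0.8, 0.3, 5.9]
finger_gap: 0.0452
grip_force: 62.2
```

```bash
cat > meas.py <<'E'
from h import *
def meas(tag):
    from rig import optics
    o,c=wrist("w"+tag); print(o["time_s"],o["eef_pos"].round(4),o["ee_rot"].round(4),o["force"].round(1),o["ft_torque"].round(2),o["finger_gap"],o["grip_force"])
    s=optics.read_camera("scene"); np.savez("s"+tag+".npz",**s); cv2.imwrite(f"pics/s{tag}.png",s["image"][:,:,::-1])
    a=np.array([-.0687,-.9976]); e=np.array([.5032,.0419])
    for n,k in (("scene",s),("wrist",c)):
        W=cloud(k); x,y,z=W[...,0],W[...,1],W[...,2]; hsv=cv2.cvtColor(k["image"],cv2.COLOR_RGB2HSV).astype(int); H,S,V=hsv[...,0],hsv[...,1],hsv[...,2]
        t=(x>.40)&(x<.58)&(y>-.05)&(y<.4)&(abs(z-.103)<.012)&(H>18)&(H<32)&(S>150)&(V>120)
        q,l,st,ce=cv2.connectedComponentsWithStats(t.astype(np.uint8))
        for i in range(1,q):
            if st[i,4]>=12: p=ray(k,*ce[i],.103); print(n,"tape",ce[i].round(0),st[i,4],p.round(4),"to edge mm",(-1000*(p[:2]-e)@a).round(1))
        r=(x>.40)&(x<.6)&(y>-.2)&(y<.4)&(abs(z-.103)<.006)&(k["depth"]>0)&(S<70); print(n,"plate z", np.median(z[r]).round(4))
        t=(x>.4)&(x<.58)&(y>-.15)&(y<.12)&(z>.168)&(z<.186)&(k["depth"]>0)
        if t.sum()>50: rect(W[big(t)],n+" transf")
E
python3 -c "
from meas import *
meas('7')"
```

```text
15.5 [0.51   0.2713 0.2932] [0.000e+00 7.409e-01 6.717e-01 5.000e-04] [-0.8  0.3  5.9] [-0.13  0.16  0.07] 0.04517622412231254 62.1753466129303
scene tape [356. 250.] 53 [0.461  0.1626 0.103 ] to edge mm 117.5
scene tape [325. 264.] 75 [0.5369 0.1554 0.103 ] to edge mm 115.5
scene plate z 0.101
scene transf c [491.3  57. ] size [54.6 88.9] ang 84.62 n 921 z 0.1744
wrist plate z 0.103
```

Held (60 N, with slight downward push). The tape is about 116.5 mm from the edge, and the plate is yawed about 1.5° from the riser. I'll slide along the riser axis in stages, taking the yaw out gently.

{"op": "jog_arm", "data": {
  "targets": [
    {"xyz":[-0.0002,-0.003,-0.0003],"rotation":[0,0,0],"gripper":0.03},
    {"xyz":[-0.0003,-0.005,-0.0002],"rotation":[0,0,0.002],"gripper":0.03},
    {"xyz":[-0.0004,-0.006,0],"rotation":[0,0,0.002],"gripper":0.03},
    {"xyz":[-0.0004,-0.006,0],"rotation":[0,0,0.002],"gripper":0.03},
    {"xyz":[-0.0004,-0.006,0],"rotation":[0,0,0.002],"gripper":0.03},
    {"xyz":[-0.0004,-0.006,0],"rotation":[0,0,0.002],"gripper":0.03},
    {"xyz":[-0.0004,-0.006,0],"rotation":[0,0,0.002],"gripper":0.03},
    {"xyz":[-0.0004,-0.006,0],"rotation":[0,0,0.002],"gripper":0.03},
    {"xyz":[-0.0004,-0.004,0],"rotation":[0,0,0],"gripper":0.03},
    {"xyz":[-0.0001,-0.002,0],"rotation":[0,0,0],"gripper":0.03}
  ]
}}

```text
time_s: 16.6
eef_pos: [0.5068, 0.2238, 0.2932]
ee_rot: [-0.001, 0.736, 0.677, 0.002]
force: [-0.1, 8.7, 4.5]
finger_gap: 0.0454
grip_force: 62.3
```

```bash
python3 -c "
from meas import *
meas('8')"
```

```text
16.6 [0.5068 0.2238 0.2932] [-0.001   0.7357  0.6773  0.0024] [-0.1  8.7  4.5] [ 1.28  0.34 -0.13] 0.04541738389399285 62.25966453552246
scene tape [341. 233.] 48 [0.4593 0.1152 0.103 ] to edge mm 70.1
scene tape [311. 247.] 69 [0.5355 0.1088 0.103 ] to edge mm 69.0
scene plate z 0.1007
scene transf c [491.3   9.4] size [54.4 88.5] ang 85.38 n 847 z 0.1743
wrist plate z 0.103
```

{"op": "jog_arm", "data": {
  "targets": [
    {"xyz":[-0.0003,-0.004,-0.0002],"rotation":[0,0,0.001],"gripper":0.03},
    {"xyz":[-0.0004,-0.006,0],"rotation":[0,0,0.002],"gripper":0.03},
    {"xyz":[-0.0004,-0.006,-0.0002],"rotation":[0,0,0.002],"gripper":0.03},
    {"xyz":[-0.0004,-0.006,0],"rotation":[0,0,0.002],"gripper":0.03},
    {"xyz":[-0.0004,-0.006,-0.0002],"rotation":[0,0,0.002],"gripper":0.03},
    {"xyz":[-0.0004,-0.006,0],"rotation":[0,0,0.002],"gripper":0.03},
    {"xyz":[-0.0004,-0.006,-0.0002],"rotation":[0,0,0.002],"gripper":0.03},
    {"xyz":[-0.0004,-0.006,0],"rotation":[0,0,0],"gripper":0.03},
    {"xyz":[-0.0004,-0.006,0],"rotation":[0,0,0],"gripper":0.03},
    {"xyz":[-0.0003,-0.004,0],"rotation":[0,0,0],"gripper":0.03}
  ]
}}

```text
time_s: 17.7
eef_pos: [0.5037, 0.1689, 0.2932]
ee_rot: [-0.001, 0.731, 0.682, 0.004]
force: [0.8, 12.4, 11.3]
finger_gap: 0.0456
grip_force: 62.8
```

```bash
python3 -c "
from meas import *
meas('9')"
```

```text
17.7 [0.5037 0.1689 0.2932] [-0.0012  0.7312  0.6822  0.0037] [ 0.8 12.4 11.3] [ 2.14  0.69 -0.39] 0.0455527559466826 62.843685150146484
scene tape [325. 215.] 44 [0.4581 0.0595 0.103 ] to edge mm 14.5
scene tape [297. 228.] 58 [0.5335 0.054  0.103 ] to edge mm 14.1
scene plate z 0.1004
scene transf c [490.7 -45.8] size [55.8 88.2] ang 86.46 n 752 z 0.1743
wrist plate z 0.103
```

Run:
```python
from h import *
a=np.array([-.0687,-.9976]); e=np.array([.5032,.0419]); lat=np.array([.9976,-.0687])
for n in ("s9","scene0","side0","w1"):
    k=load(n); W=cloud(k); d=(W[...,:2]-e)@a*1000; t=(W[...,:2]-e)@lat*1000
    m=(k["depth"]>0)&(abs(W[...,2]-.1)<.006)&(d>-40)&(d<15)
    for lo,hi in ((-76,-68),(60,76)):
        q=m&(t>lo)&(t<hi); 
        if q.sum()<8: continue
        hsv=cv2.cvtColor(k["image"],cv2.COLOR_RGB2HSV)[...,1]
        al=q&(hsv<45)
        print(n,(lo,hi),"n",q.sum(),"max d",np.sort(d[q])[-4:].round(1),"Al",al.sum(),(d[al].min().round(1),d[al].max().round(1)) if al.any() else "")
    full=(k["depth"]>0)&(abs(W[...,2]-.1)<.006)&(abs(t+0)<82)&(d<-250)&(d>-330); 
    if full.sum(): print(n,"inner end d",np.sort(d[full])[:4].round(1))
```

```text
s9 (-76, -68) n 24 max d [-1.6 -1.5 -0.7 -0.4] Al 6 (np.float64(-3.3), np.float64(-0.4))
s9 (60, 76) n 118 max d [-0.5 -0.5 -0.4  0.3] Al 16 (np.float64(-5.0), np.float64(0.3))
s9 inner end d [-299.9 -299.9 -299.9 -299.9]
scene0 (60, 76) n 120 max d [-0.5 -0.5 -0.2  0.3] Al 17 (np.float64(-5.2), np.float64(0.3))
scene0 inner end d [-300.  -300.  -299.9 -299.9]
side0 (-76, -68) n 21 max d [0.9 0.9 1.3 2. ] Al 9 (np.float64(-10.1), np.float64(2.0))
side0 (60, 76) n 54 max d [2.3 2.4 2.8 3.9] Al 54 (np.float64(-39.8), np.float64(3.9))
side0 inner end d [-302.5 -301.7 -301.3 -301.1]
w1 (-76, -68) n 248 max d [1.1 1.7 1.7 1.9] Al 38 (np.float64(-39.3), np.float64(1.9))
w1 (60, 76) n 593 max d [1.4 1.4 1.4 1.6] Al 61 (np.float64(-3.4), np.float64(1.6))
```

The edge is confirmed within 1 mm. Final 14.5 mm.

{"op": "jog_arm", "data": {
  "targets": [
    {"xyz":[-0.0002,-0.003,0],"rotation":[0,0,0],"gripper":0.03},
    {"xyz":[-0.0003,-0.004,0],"rotation":[0,0,0],"gripper":0.03},
    {"xyz":[-0.0003,-0.004,0],"rotation":[0,0,0],"gripper":0.03},
    {"xyz":[-0.0002,-0.0025,0],"rotation":[0,0,0],"gripper":0.03},
    {"xyz":[0,-0.001,0],"rotation":[0,0,0],"gripper":0.03},
    {"xyz":[0,0,0],"rotation":[0,0,0],"gripper":0.03},
    {"xyz":[0,0,0],"rotation":[0,0,0],"gripper":0.03},
    {"xyz":[0,0,0],"rotation":[0,0,0],"gripper":0.03},
    {"xyz":[0,0,0],"rotation":[0,0,0],"gripper":0.03},
    {"xyz":[0,0,0],"rotation":[0,0,0],"gripper":0.03}
  ]
}}

```text
time_s: 18.8
eef_pos: [0.5027, 0.1545, 0.2932]
ee_rot: [-0.001, 0.731, 0.682, 0.004]
force: [0.8, 11.8, 11.9]
finger_gap: 0.0455
grip_force: 62.9
```

Run:
```python
from meas import *
meas('10')
s=load("s10"); c=load("w10")
A=cv2.resize(s["image"][90:330,200:420],(400,436),interpolation=cv2.INTER_CUBIC)
cv2.imwrite("pics/f10.png",np.hstack([A,cv2.resize(c["image"],(400,436))])[:,:,::-1])
W=cloud(s); m=(abs(W[...,0]-.435)<.06)&(abs(W[...,1]+.345)<.04)&(W[...,2]>.065)&(W[...,2]<.08); rect(W[big(m)],"breaker nose in tray")
```

```text
18.8 [0.5027 0.1545 0.2932] [-0.0011  0.7312  0.6822  0.0035] [ 0.8 11.8 11.9] [ 1.94  0.68 -0.41] 0.04547490682982105 62.947479486465454
scene tape [322. 211.] 42 [0.4575 0.046  0.103 ] to edge mm 0.9
scene tape [293. 224.] 57 [0.5328 0.0404 0.103 ] to edge mm 0.5
scene plate z 0.1003
scene transf c [490.5 -59.6] size [56.8 87.9] ang 86.2 n 738 z 0.1744
wrist plate z 0.103
breaker nose in tray c [ 436.8 -344. ] size [48.7 20. ] ang 12.18 n 88 z 0.0718
```

View pics/f10.png

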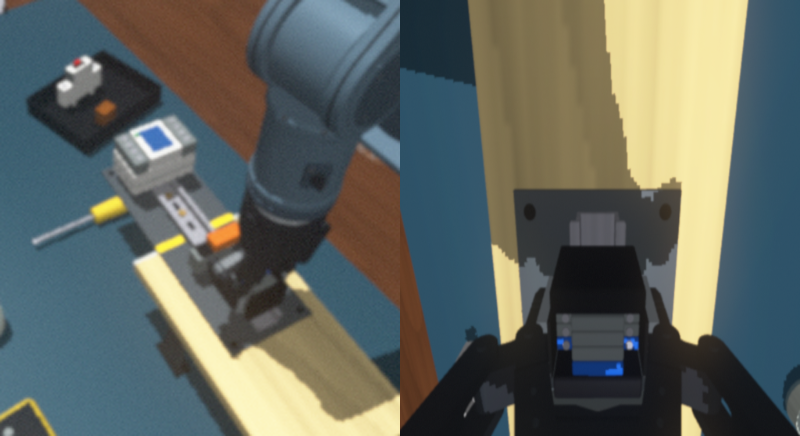

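The tape line is level with the edge (within about 0.7 mm), the plate is flat and held, and the breaker is upright in the tray. Handing in.

```bash
python3 -c "
from rig import r
print(r.sign_off())"
```

```text
the job is handed in; nothing more can be done
None
```

The job is handed in: the breaker stands upright in the empty half of the tray, and the plate is slid out with the tape within about 1 mm of the riser edge, still gripped and flat at 18.8 s.

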